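Shut the red drawer, open the green one

ROBOT

A 6-joint arm with a two-finger parallel gripper is mounted at the origin on the work surface. World frame = base frame: x ahead of the robot, y to its left, z up, the work surface at z = 0. Lengths are in mm, angles in rad, forces in N, time in s.
With the tool pointing down it reaches from about 275 to 1000 mm from the base axis. Payload 8.4 kg.
Tool frame: the origin (TCP) lies at the very end of the fingers, on their centre line; the grasp point (between the pads) lies 19 mm behind it; z points along the fingers, y is the line along which they close (so a half turn about z gives the same grasp; the last joint's range is limited). The gripper opens to 85 mm and grips with 20 to 120 N. Pads are 22 mm wide; open, the fingers measure 114 mm over their backs; the gripper's body (76 mm by 85 mm) begins 54 mm behind the grasp point. The pads swing forward as they close: fully open they stand 13 mm farther back than shut.
Start: joints at [1.219, 0.353, 1.633, -0, 1.155, -0.002], TCP at [214.192, 587.154, 231.281] pointing down, gripper open.
Joint ranges: [-2.63, 2.63], [-0.92, 2.1], [0.06, 2.66], [-1.3, 4.44], [0, 2.69], [-3.02, 3.02]. Speed limits (rad/s): [2.22, 2.22, 2.79, 3.14, 3.14, 3.14].

INTERFACE

Orientations are given as [roll, pitch, yaw] about the fixed x, y, z axes, in that order (R = Rz(yaw) Ry(pitch) Rx(roll)).
In Python, from rig import sensors, grab_frame, camera_params, order gives the robot as it stands. The module is installed in compiled form; this text tells all that it offers.
- The arm moves only by the tool move_arm, never from a script. Its argument "motion" is a list of rows, each a list of 7 numbers: the turn, a rotation vector about the tool's x, y, z in shares of 4 rad (1.0 is 4 rad), then the shift along the tool's x, y, z in fractions of the full range, 1 being 0.75 m, then the finger opening in m, from 0 to 0.0854. A call has 1 to 8 rows; each row is the pose to reach, as a shift and turn from the pose commanded when the call began, along the tool's axes at that moment; what a row does not reach only later rows make up. A row lasts 1/8 s, in which the tool goes at most 62.5 mm and 10.7 degrees, less where a joint would pass 70% of its speed; a pose out of reach is approached as far as the arm can. A shift or turn number past 1, either way, is cut back to 1. A call with a gripper value outside its range is refused whole. The fingers move at their own pace and stop on an object; "grip_force" is the grip in N (left out, the last holds). Time passes only in rows, so rows that repeat a pose let the fingers close. It gives the time, the measured TCP pose, the force, the opening and the grip force at its end, in the units of the state.
- sensors.sense(): the state, without advancing time (a new reading comes with each control period).
- grab_frame(name): name is "scene" or "top" or "wrist"; returns (picture, depth): 480x640x3 uint8, red, green, blue; 480x640 float32, mm along the optical axis (not along the pixel's ray), 0 where there is no reading.
- camera_params(name): a dict with "camera_matrix" (3x3 intrinsics, pixels), "k1" (the pictures are not rectified: a ray, as slopes to the right and down, at radius r is drawn at 1 + k1 r^2 times it, then the intrinsics apply), "world_from_camera" (4x4, takes a point from camera to world coordinates). Camera axes: x right, y down, z forward; pixel columns grow to the right and rows downward; lengths in mm; the calibration is good to about 2 mm. A picture is of the moment at which its call begins: read the wrist's pose just before it. camera_params takes no time and is no camera call; for the wrist camera it gives the pose at the moment of the call.
- order.sign_off(): hands the job in; it is judged then, once.
The state is a dict: "clock": time; "qpos": joint angles; "qvel": joint speeds; "joint_efforts": joint torques, N m; "eef_pos": TCP position; "tcp_rot": TCP orientation; "contact_force": force on the tool from outside, world axes, zero at the start; "wrist_torque": the same for the moment, N m; "opening": opening from 0.0 (shut) to 1.0 (fully open); "grasp_force": force on a finger pad.
Only numpy, scipy, OpenCV 4.12 (cv2) and the standard library are available. Lean on these libraries where they do the work, as an engineer would, in place of code of your own. Each camera call takes 0.05 s, during which the arm holds its last target. There are 200 camera calls.

TASK

The lino-cutting chest has an interlock that lets only one drawer out at a time, and someone left the red drawer standing open. Push the red drawer fully home, then pull the green drawer out at least 10 cm and leave it open with the red one still shut.

Things in the scene. Friction and masses are not known exactly. Their poses are not given: they have to be found in the camera images.
- drawer_red (a joint): How far out the red drawer is (m): 0 shut, 0.13 end stop; starts 0.09 to 0.125. One of three equal drawers (red, green, blue, in any order) side by side, 141 mm apart, facing the robot, in a fixed wooden chest 435 wide, 270 deep, 130 high. They slide with 1 to 2 N and stay put. While one is out a hidden interlock holds the others (about 10 mm play); it frees them once it is within 8 mm of shut.
- red_handle (a point): Red drawer's handle: level red round bar, 14 mm thick, 84 long, on two 9 mm posts 68 apart. Site: centre of the bar, on its axis: 114 mm above the bench, 16 below the chest's top, 50 in front of the drawer's face (43 clear behind the bar). Can be pinched from above. Site axes: x into the chest (the way the drawer shuts), y along the bar, z up. Moves with the drawer.
- drawer_green (a joint): How far out the green-fronted drawer is (m): 0 shut, as it starts; 0.13 at its end stop. Held by the interlock until the red drawer is shut; then it slides freely, with a slight extra resistance of a few N around 25 to 50 mm out as the interlock shifts over.
- green_handle (a point): Green drawer's handle: the same bar in green, same size, height and standoff, fixed to the green drawer and gripped the same way. Site: centre of the bar, on its axis. Site axes: x into the chest (the way the drawer shuts; pull along -x), y along the bar, z up. Moves with the drawer.

How it is judged:
By the outcome, as a careful person would: the job done as asked, in the order asked, and still so for the second after the job is handed in, with the robot touching nothing.
It also fails if it takes over 40 s, if anything falls off the work surface, if the arm or the gripper's body presses on something with over 40 N, if the wrist force passes 120 N, or if a joint passes its speed limit or range.

## Working session

There is one attempt and no reset: what is moved stays moved. The work goes in short steps, Python scripts to look and compute and a tool call to move; the robot and the scene stay as the last step left them, time stands still between calls to the robot, and variables do not carry over. Pictures are saved under pics/ and viewed, at most 10 in all, crops included, and the job is handed in when it is done.

Besides the shell and the picture viewer there is one more tool, called after ">>>" as name([rows], argument=value, ...), one row to a line, values as JSON. move_arm: Moves the arm, as the interface text tells. Its arguments: {"type":"object","properties":{"motion":{"type":"array","items":{"type":"array","items":{"type":"number"}}},"grip_force":{"type":"number"}},"required":["motion"]}

```bash
mkdir -p pics; cat > h.py <<'E'
import numpy as np, cv2
from rig import sensors, grab_frame, camera_params, order
def world(cp,u,v,d):
    K=np.array(cp["camera_matrix"]);k=cp["k1"]
    p=cv2.undistortPoints(np.array([[[u,v]]],float),K,np.array([k,0,0,0,0.]))[0,0]
    return (np.array(cp["world_from_camera"])@[p[0]*d,p[1]*d,d,1])[:3]
E
python3 - <<'E'
from h import *
s=sensors.sense();print(s)
for n in("top","scene"):
    im,d=grab_frame(n);cp=camera_params(n);np.savez(f"{n}.npz",im=im,d=d,**{k:np.array(v) for k,v in cp.items()})
    cv2.imwrite(f"pics/{n}.png",im[:,:,::-1])
E
```

```text
{'clock': 0.0, 'qpos': array([ 1.21858946e+00,  3.53647205e-01,  1.63413736e+00, -3.42128118e-05,
        1.15522951e+00, -2.38823754e-03]), 'qvel': array([ 0.00010687,  0.00017649,  0.00053827,  0.00095935,  0.00073767,
       -0.00078869]), 'joint_efforts': array([ 6.26371766e-04, -6.05248117e+01, -3.42061186e+01, -5.97500298e-05,
        9.34976677e-03, -5.75636093e-06]), 'eef_pos': array([214.03939908, 586.68742425, 230.56090487]), 'tcp_rot': array([-3.14017116e+00,  2.78864334e-05,  2.79178788e+00]), 'contact_force': array([ 0.09190097, -0.10665596, -0.01206632]), 'wrist_torque': array([-0.00600462,  0.02227505,  0.01561375]), 'grasp_force': 0.0, 'opening': 1.0010028755084706}
```

View pics/top.png

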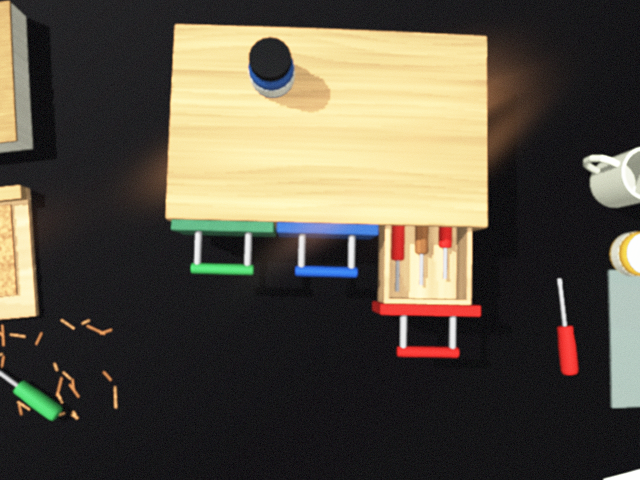

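View pics/scene.png

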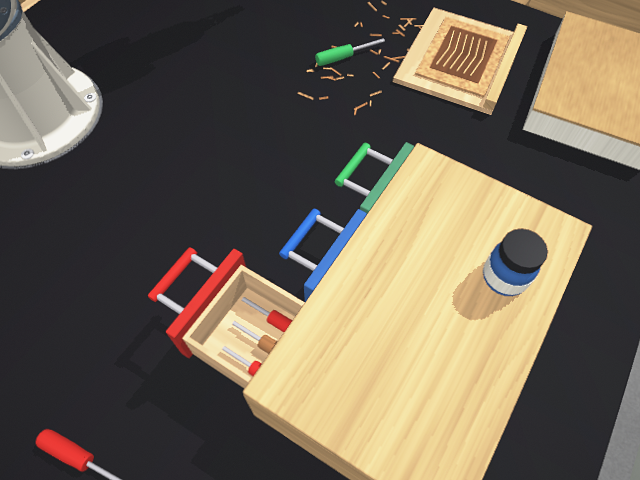

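The top view shows the green handle bar from (192,268) to (252,270) and the red bar from (398,351) to (458,352). A bottle stands on the chest at (271,65), and the drawer area is otherwise clear.

```bash
python3 - <<'E'
from h import *
z=np.load("top.npz");im=z["im"].astype(int);d=z["d"];cp={k:z[k] for k in("camera_matrix","world_from_camera")};cp["k1"]=float(z["k1"])
W=cp["world_from_camera"]
def onz(u,v,h):
    a=world(cp,u,v,1.);c=W[:3,3];return c+(a-c)*(h-c[2])/(a[2]-c[2])
for n,ch,(u0,u1,v0,v1) in(("red",0,(390,470,340,362)),("green",1,(185,262,260,277)),("blue",2,(290,364,262,280))):
    p=im[v0:v1,u0:u1];o=np.delete(p,ch,2).max(2);m=(p[:,:,ch]>90)&(p[:,:,ch]>1.6*o)
    v,u=np.nonzero(m);u=u+u0;v=v+v0
    P=np.array([onz(a,b,117) for a,b in zip(u,v)])[:,:2]
    D=np.array([world(cp,a,b,d[b,a]) for a,b in zip(u,v)])
    q=P-P.mean(0);e=np.linalg.svd(q,full_matrices=0)[2][0]
    t=q@e
    print(n,len(u),u.min(),u.max(),v.min(),v.max(),"mid",((P.mean(0)+e*(t.max()+t.min())/2)).round(1),"len",np.ptp(t).round(1),"dir",np.degrees(np.arctan2(e[1],e[0])).round(2),"depth med",np.median(D,0).round(1))
for c in((175,25),(486,37),(487,227),(167,217)):print(c,onz(*c,130).round(1))
E
```

```text
red 709 396 459 346 357 mid [ 498.5 -157.4] len 86.8 dir -91.66 depth med [ 498.1 -160.   119.7]
green 662 190 253 263 274 mid [612.5 121.6] len 85.4 dir -91.84 depth med [612.2 122.9 119.9]
blue 681 294 357 265 277 mid [608.5 -19.1] len 85.8 dir -91.82 depth med [608.8 -19.5 119.9]
(175, 25) [947.6 187.  130. ]
(486, 37) [ 934.9 -245.8  130. ]
(487, 227) [ 667.3 -238.7  130. ]
(167, 217) [681.5 193.  130. ]
```

Units first: shifts go in shares of 0.75 m and turns go in shares of 4 rad. So -0.602 m / 0.75 = -0.8027, 0.05 m / 0.75 = 0.0667, 1.253 rad / 4 = 0.3133.

>>> move_arm([
  [0,0,0.3133,-0.696,-0.8027,0.0667,0.044],
  [0,0,0.3133,-0.696,-0.8027,0.0667,0.044],
  [0,0,0.3133,-0.696,-0.8027,0.0667,0.044],
  [0,0,0.3133,-0.696,-0.8027,0.0667,0.044],
  [0,0,0.3133,-0.696,-0.8027,0.0667,0.044],
  [0,0,0.3133,-0.696,-0.8027,0.0667,0.044],
  [0,0,0.3133,-0.696,-0.8027,0.0667,0.044],
  [0,0,0.3133,-0.696,-0.8027,0.0667,0.044],
])

```text
clock: 1.1
eef_pos: [392.5, 119.1, 200.0]
tcp_rot: [3.141, -0.0, 1.537]
contact_force: [0.3, -0.6, 0.3]
opening: 0.518
grasp_force: 0.0
```

Scaled: -0.273 m / 0.75 = -0.364, 0.115 m / 0.75 = 0.1533.

>>> move_arm([
  [0,0,0,-0.364,0.1533,0.0267,0.044],
  [0,0,0,-0.364,0.1533,0.0267,0.044],
  [0,0,0,-0.364,0.1533,0.0267,0.044],
  [0,0,0,-0.364,0.1533,0.0267,0.044],
  [0,0,0,-0.364,0.1533,0.0267,0.044],
  [0,0,0,-0.364,0.1533,0.0267,0.044],
  [0,0,0,-0.364,0.1533,0.0267,0.044],
  [0,0,0,-0.364,0.1533,0.0267,0.044],
])

```text
clock: 2.1
eef_pos: [497.8, -154.5, 179.9]
tcp_rot: [-3.141, -0.0, 1.54]
contact_force: [0.7, -0.2, 0.3]
opening: 0.515
grasp_force: 0.0
```

```bash
cat > aim.py <<'E'
import sys
from h import *
from scipy.spatial.transform import Rotation as R
s=sensors.sense();T=np.array([float(x) for x in sys.argv[1:4]]);yaw=float(sys.argv[4])
r=R.from_euler("xyz",s["tcp_rot"]);g=R.from_euler("xyz",[np.pi,0,yaw])
print(s["clock"],s["eef_pos"].round(1),s["tcp_rot"].round(4),s["contact_force"].round(1),"shift",(r.inv().apply(T-s["eef_pos"])/1e3).round(4),"turn",(r.inv()*g).as_rotvec().round(4))
E
python3 aim.py 498.5 -157.4 95 1.539
python3 - <<'E'
from h import *
im,d=grab_frame("wrist");cv2.imwrite("pics/w1.png",im[:,:,::-1])
E
```

```text
2.1 [ 497.8 -154.5  179.9] [-3.1411e+00 -3.0000e-04  1.5399e+00] [ 0.7 -0.2  0.3] shift [-0.0029  0.0008  0.0849] turn [-0.0005 -0.0003  0.0009]
```

View pics/w1.png

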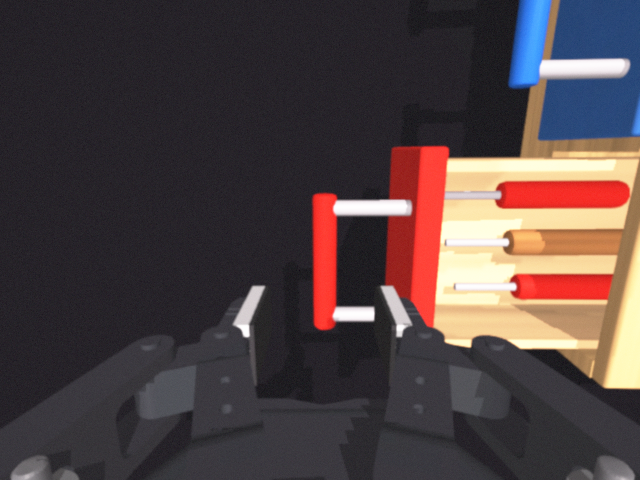

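The wrist view shows the red bar at u≈325, level with the finger midpoint at u≈323. I'll descend and pinch.

Scaled: 0.085 m / 0.75 = 0.1133, 0.06 m / 0.75 = 0.08.

>>> move_arm([
  [0,0,0,-0.004,0.0013,0.04,0.044],
  [0,0,0,-0.004,0.0013,0.08,0.044],
  [0,0,0,-0.004,0.0013,0.1133,0.044],
  [0,0,0,-0.004,0.0013,0.1133,0.044],
  [0,0,0,-0.004,0.0013,0.1133,0.0],
  [0,0,0,-0.004,0.0013,0.1133,0.0],
  [0,0,0,-0.004,0.0013,0.1133,0.0],
  [0,0,0,-0.004,0.0013,0.1133,0.0],
], grip_force=40)

```text
clock: 3.15
eef_pos: [500.1, -158.6, 96.3]
tcp_rot: [3.14, 0.0, 1.539]
contact_force: [-0.3, 3.1, 7.3]
opening: 0.145
grasp_force: 39.2
```

>>> move_arm([
  [0,0,0,0,0.016,0,0],
  [0,0,0,0,0.04,0,0],
  [0,0,0,0,0.064,0,0],
  [0,0,0,0,0.088,0,0],
  [0,0,0,0,0.1093,0,0],
  [0,0,0,0,0.1227,0,0],
  [0,0,0,0,0.128,0,0],
  [0,0,0,0,0.128,0,0],
])

```text
clock: 4.15
eef_pos: [596.6, -161.4, 96.3]
tcp_rot: [3.139, -0.0, 1.539]
contact_force: [1.1, 3.8, 4.3]
opening: 0.147
grasp_force: 39.4
```

>>> move_arm([
  [0,0,0,0,0.0027,0,0],
  [0,0,0,0,0.0053,0,0],
  [0,0,0,0,0.008,0,0],
  [0,0,0,0,0.0093,0,0],
  [0,0,0,0,0.0107,0,0],
  [0,0,0,0,0.0107,0,0],
])

```text
clock: 4.9
eef_pos: [603.9, -161.6, 96.3]
tcp_rot: [3.14, -0.0, 1.539]
contact_force: [-0.5, 3.5, 6.2]
opening: 0.144
grasp_force: 39.5
```

Scaled: 0.003 m / 0.75 = 0.004, 0.002 m / 0.75 = 0.0027.

>>> move_arm([
  [0,0,0,0,0.0013,0,0],
  [0,0,0,0,0.0027,0,0],
  [0,0,0,0,0.004,0,0],
  [0,0,0,0,0.004,0,0],
])

```text
clock: 5.4
eef_pos: [605.0, -161.5, 96.3]
tcp_rot: [-3.14, -0.001, 1.539]
contact_force: [-7.4, 4.5, 12.6]
opening: 0.153
grasp_force: 40.1
```

Scaled: 0.002 m / 0.75 = 0.0027, 0.001 m / 0.75 = 0.0013.

>>> move_arm([
  [0,0,0,0,0.0013,0,0],
  [0,0,0,0,0.0027,0,0],
  [0,0,0,0,0.0027,0,0],
])

```text
clock: 5.78
eef_pos: [605.1, -161.6, 96.2]
tcp_rot: [-3.136, -0.001, 1.539]
contact_force: [-15.2, 3.0, 18.9]
opening: 0.149
grasp_force: 40.8
```

Scaled: -0.1 m / 0.75 = -0.1333, -0.09 m / 0.75 = -0.12.

>>> move_arm([
  [0,0,0,0,0,0,0.044],
  [0,0,0,0,0,0,0.044],
  [0,0,0,0,0,0,0.044],
  [0,0,0,0,-0.0053,0,0.044],
  [0,0,0,0,-0.0053,-0.0533,0.044],
  [0,0,0,0,-0.0053,-0.12,0.044],
  [0,0,0,0,-0.0053,-0.1333,0.044],
  [0,0,0,0,-0.0053,-0.1333,0.044],
])

```text
clock: 6.78
eef_pos: [604.2, -162.1, 195.3]
tcp_rot: [3.141, 0.0, 1.539]
contact_force: [0.1, 0.7, 0.1]
opening: 0.512
grasp_force: 0.0
```

```bash
python3 - <<'E'
from h import *
im,d=grab_frame("top");cv2.imwrite("pics/t2.png",im[:,:,::-1])
E
python3 aim.py 613 121.6 195 1.539
```

```text
6.825 [ 603.6 -161.9  194.2] [-3.1407e+00 -2.0000e-04  1.5387e+00] [-0.4  0.8 -0.1] shift [ 0.2836  0.0003 -0.0008] turn [-0.0009 -0.0002 -0.0003]
```

View pics/t2.png

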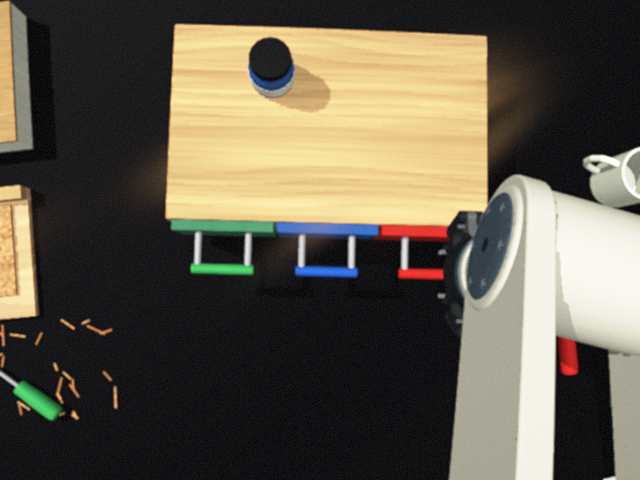

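The red front at (412,231) is flush with the blue and green fronts, and its bar at (420,274) lines up with theirs, so the red drawer is shut. Next is the green handle.

Scaled: 0.283 m / 0.75 = 0.3773, 0.24 m / 0.75 = 0.32.

>>> move_arm([
  [0,0,0,0.08,0,0,0.044],
  [0,0,0,0.16,0,0,0.044],
  [0,0,0,0.24,0,0,0.044],
  [0,0,0,0.32,0,0,0.044],
  [0,0,0,0.3773,0,0,0.044],
  [0,0,0,0.3773,0,0,0.044],
  [0,0,0,0.3773,0,0,0.044],
  [0,0,0,0.3773,0,0,0.044],
])

```text
clock: 7.82
eef_pos: [612.9, 119.5, 194.3]
tcp_rot: [-3.14, 0.001, 1.538]
contact_force: [0.5, -0.9, -0.3]
opening: 0.514
grasp_force: 0.0
```

```bash
python3 aim.py 613 121.6 95 1.539
```

```text
7.825 [612.9 119.5 194.3] [-3.1405e+00  5.0000e-04  1.5375e+00] [ 0.5 -0.9 -0.3] shift [0.0021 0.0001 0.0993] turn [-0.0011  0.0005 -0.0015]
```

Scaled: 0.099 m / 0.75 = 0.132, 0.075 m / 0.75 = 0.1.

>>> move_arm([
  [0,0,0,0.0027,0,0.0533,0.044],
  [0,0,0,0.0027,0,0.1,0.044],
  [0,0,0,0.0027,0,0.132,0.044],
  [0,0,0,0.0027,0,0.132,0.044],
  [0,0,0,0.0027,0,0.132,0.0],
  [0,0,0,0.0027,0,0.132,0.0],
  [0,0,0,0.0027,0,0.132,0.0],
  [0,0,0,0.0027,0,0.132,0.0],
], grip_force=50)

```text
clock: 8.82
eef_pos: [613.0, 122.6, 97.4]
tcp_rot: [-3.142, 0.0, 1.539]
contact_force: [-5.7, -1.5, 5.9]
opening: 0.143
grasp_force: 49.1
```

Gripped. I'll pull 118 mm along tool -y.

Scaled: -0.07 m / 0.75 = -0.0933, -0.066 m / 0.75 = -0.088.

>>> move_arm([
  [0,0,0,0,-0.0107,0,0],
  [0,0,0,0,-0.0267,0,0],
  [0,0,0,0,-0.0427,0,0],
  [0,0,0,0,-0.0587,0,0],
  [0,0,0,0,-0.0747,0,0],
  [0,0,0,0,-0.088,0,0],
  [0,0,0,0,-0.0933,0,0],
  [0,0,0,0,-0.0933,0,0],
])

```text
clock: 9.82
eef_pos: [543.3, 124.6, 97.4]
tcp_rot: [3.14, 0.0, 1.539]
contact_force: [-1.1, -5.6, 11.8]
opening: 0.144
grasp_force: 50.4
```

Scaled: -0.048 m / 0.75 = -0.064, -0.044 m / 0.75 = -0.0587.

>>> move_arm([
  [0,0,0,0,-0.0133,0,0],
  [0,0,0,0,-0.0293,0,0],
  [0,0,0,0,-0.0453,0,0],
  [0,0,0,0,-0.0587,0,0],
  [0,0,0,0,-0.064,0,0],
  [0,0,0,0,-0.064,0,0],
])

```text
clock: 10.58
eef_pos: [495.4, 126.0, 97.3]
tcp_rot: [3.14, 0.001, 1.539]
contact_force: [-1.1, -7.5, 13.6]
opening: 0.143
grasp_force: 50.7
```

Scaled: -0.12 m / 0.75 = -0.16, -0.09 m / 0.75 = -0.12.

>>> move_arm([
  [0,0,0,0,0,0,0.044],
  [0,0,0,0,0,0,0.044],
  [0,0,0,0,0,0,0.044],
  [0,0,0,0,0,-0.0533,0.044],
  [0,0,0,0,0,-0.12,0.044],
  [0,0,0,0.0267,-0.08,-0.16,0.044],
  [0,0,0,0.0267,-0.16,-0.16,0.044],
  [0,0,0,0.0267,-0.16,-0.16,0.044],
])

```text
clock: 11.58
eef_pos: [372.2, 150.2, 215.9]
tcp_rot: [-3.14, 0.0, 1.54]
contact_force: [1.4, -0.5, -0.6]
opening: 0.518
grasp_force: 0.0
```

```bash
python3 - <<'E'
from h import *
im,d=grab_frame("top");cv2.imwrite("pics/t3.png",im[:,:,::-1])
E
```

```text
(no output)
```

View pics/t3.png

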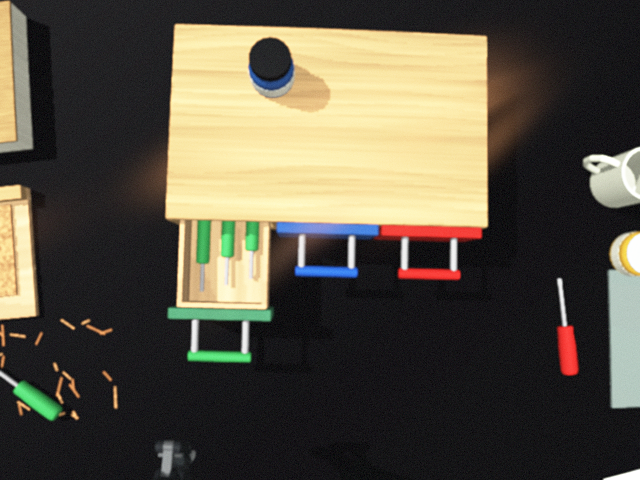

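The green bar has moved to (219,356) from row 269, about 118 mm out. The red drawer is flush with its bar at (429,274), and the gripper is clear at (172,458).

```bash
python3 -c "
from rig import order
print(order.sign_off())"
```

```text
the job is handed in; nothing more can be done
None
```

The red drawer is pushed fully home, the green drawer stands about 118 mm open, and I handed the job in at about 12 s with the gripper clear of everything.

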